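# Hang the lopsided desk caddy level on the sprung hook

### The job

Clear the desk: lift the blue caddy by its steel bar and hang it on the stand's hook by the rubber-lined notch on the side that holds the steel weight, so that it hangs level. Do it gently: do not force the sprung hook, let it take the whole load before you slowly let go so that the caddy neither drops nor swings, keep the caddy's contents in their pockets, and leave the mug, mouse and stapler where they are.

Things in the scene. Friction and masses are not known exactly. Their poses are not given: they have to be found in the camera images.
- caddy: Blue tray, 66 (x) x 190 (y) x 55 mm high; origin: centre of underside, z up. Three 58 x 58 mm pockets along y (centres -62, 0, +62 mm, 5 mm floors); pens up to 63 mm high fixed in the middle one. Loaded: 0.47 to 0.59 kg, centre of mass 26 to 37 mm from the middle towards the steel weight, 45 mm above the underside, so nearly under that side's notch.
- bar (a point): Middle of the top of the caddy's steel bar, (0, 0, 170) mm in its frame. The bar runs along y on legs at y = +-91, 14 mm wide in x; the window between it and the tray is open in x. Height of its underside for |y| 0-23: 153 mm (plain middle); 23-39: 158 (rubber-lined notch); 39-53: 148 (yellow stop); 53-87: 160 (bare, 10 mm thick, good to grip).
- saddle_left: Black rubber lining (16 mm long in y, 2 mm thick) of the bar's notch at the caddy's +y side; origin at the middle of its underside, at (0, 31, 158) mm in the caddy's frame. Part of the caddy.
- saddle_right: The same lining of the notch at the caddy's -y side; origin at (0, -31, 158) mm in the caddy's frame. Part of the caddy.
- weight: Loose round steel weight with a knob, 54 mm in diameter, 37 mm high, about 0.3 kg, lying in one of the caddy's two end pockets (either one). Origin: centre of its underside.
- eraser: Loose light board eraser (red and grey), 52 x 52 x 32 mm, 30 g, in the other end pocket. Origin: centre of its underside.
- stand: Fixed stand: round black foot 120 mm wide, steel post 16 mm thick, 286 mm high; origin: centre of the foot's underside. Its -x is roughly where the hook points. The hook itself is NOT measured: unloaded, its peg's axis is 213 to 265 mm above the desk, and it may be turned up to 0.14 rad either way about the post (10 mm sideways at 75 mm out). Find it by touch or sight.
- post_top (a point): Centre of the top of the stand's post, 286 mm above the desk. The hook: red collar 28 mm wide on the post; level peg 10 mm thick, straight to 95 mm from the post's axis, then an upturned tip ending 110 mm out and 21 mm above the peg's axis. It is sprung: sinks 1 mm per 0.35 N, hard stop after 26 mm; the loaded caddy sinks it 13 to 17 mm. Stiff sideways.
- mug: Blue mug, 78 mm wide, 90 mm high, not to be disturbed. Origin: centre of its underside.
- mouse: Grey computer mouse 100 x 58 x 33 mm, not to be disturbed. Origin: centre of its underside.
- stapler: Black stapler 140 x 36 x 45 mm, not to be disturbed. Origin: centre of its underside.

How it is judged (in metres and radians):
On the way, in this order (a step that is already met when the one before it is completed fails the run):
1. the caddy is held clear of the desk by the gripper, not yet touching the hook (height (world z) of caddy above 0.03 m and contact force between caddy and the fingers above 1 N and contact force between caddy and stand below 0.1 N), for 0.2 s.
2. the hook bears at least 3.6 N of the caddy's load in a notch while the gripper still holds it (contact force between any of saddle_left, saddle_right and stand above 3.6 N and contact force between caddy and the fingers above 1 N), for 0.2 s.
At the end, for the whole second after the job is handed in: The caddy hangs clear of the desk with its rubber-lined notch resting on the hook (more than 2.5 N there), level within 0.15 rad, at rest (under 0.03 m/s and 0.3 rad/s), released by the gripper, with the steel weight and the eraser still in their pockets (contact force between any of saddle_left, saddle_right and stand above 2.5 N and height (world z) of caddy above 0.03 m and angle between caddy's own z axis and vertical below 0.15 rad and linear speed of caddy below 0.03 m/s and angular speed of caddy below 0.3 rad/s and contact force between caddy and the fingers below 0.1 N and distance between each of weight, eraser and caddy below 0.08 m); the robot touches nothing.
It fails at once if the hook is forced: more than 11 N between caddy and stand (contact force between caddy and stand above 11 N).
It fails at once if the robot pushes the stand or hook with more than 8 N (contact force between any of the fingers, the arm and stand above 8 N).
It fails at once if the caddy drops or swings out of the gripper: faster than 0.12 m/s while the fingers do not touch it (contact force between caddy and the fingers below 0.05 N and linear speed of caddy above 0.12 m/s).
It fails at once if the caddy is tipped by more than 0.6 rad (angle between caddy's own z axis and vertical above 0.6 rad).
It fails at once if the mug, mouse or stapler is moved by more than 20 mm (distance of any of mug, mouse, stapler from where it was at the start of the episode above 0.02 m).
It also fails if it takes over 72 s, if anything falls off the work surface, if the arm or the gripper's body presses on something with over 40 N, if the wrist force passes 120 N, or if a joint passes its speed limit or range.

### The arm

A 6-joint arm with a two-finger parallel gripper is mounted at the origin on the work surface. World frame = base frame: x ahead of the robot, y to its left, z up, the work surface at z = 0. Lengths are in mm, angles in degrees, forces in N, time in s.
With the tool pointing down it reaches from about 350 to 850 mm from the base axis. Payload 8.1 kg.
Tool frame: the origin (TCP) lies midway between the tips of the shut fingers; the grasp point (between the pads) lies 19 mm behind it; z points along the fingers, y is the line along which they close (so a half turn about z gives the same grasp; the last joint's range is limited). The gripper opens to 85 mm and grips with 20 to 120 N. Pads are 22 mm wide; open, the fingers measure 114 mm over their backs; the gripper's body (76 mm by 85 mm) begins 54 mm behind the grasp point. The pads swing forward as they close: fully open they stand 13 mm farther back than shut.
Start: joints at [-75.195, 7.471, 85.268, -0, 87.261, -4.893], TCP at [202.26, -564.886, 231.292] pointing down, gripper open.
Joint ranges: [-169.43, 169.43], [-51.17, 129.36], [1.28, 143.12], [-76.62, 256.62], [0, 156.53], [-152.29, 152.29]. Speed limits (degrees/s): [136.94, 136.94, 159.86, 180, 180, 180].

### API

Orientations are given as [roll, pitch, yaw] about the fixed x, y, z axes, in that order (R = Rz(yaw) Ry(pitch) Rx(roll)).
In Python, from bench import r gives the robot as it stands. The module is installed in compiled form; this text tells all that it offers.
- The arm moves only by the tool jog_arm, never from a script. Its argument "rows" is a list of rows, each a list of 2 entries, a list of its own where there are three numbers: the shift along the tool's x, y, z in mm, then the turn, a rotation vector about the tool's x, y, z in rad. A call has 1 to 10 rows; each row is the pose to reach, as a shift and turn from the pose commanded when the call began, along the tool's axes at that moment; what a row does not reach only later rows make up. A row lasts 1/10 s, in which the tool goes at most 50 mm and 8.59 degrees, less where a joint would pass 70% of its speed; a pose out of reach is approached as far as the arm can. A call with a gripper value outside its range is refused whole. "grip" is the finger opening in mm, from 0 to 85.4, set as the call begins (left out, the last holds). The fingers move at their own pace and stop on an object; "force" is the grip in N (left out, the last holds). Time passes only in rows, so rows that repeat a pose let the fingers close. It gives the time, the measured TCP pose, the force, the opening and the grip force at its end, in the units of the state.
- r.sense(): the state, without advancing time (a new reading comes with each control period).
- r.snapshot(name): name is "side" or "top"; returns (picture, depth): 400x640x3 uint8, blue, green, red; 400x640 float32, mm along the optical axis (not along the pixel's ray), 0 where there is no reading.
- r.camera_params(name): a dict with "fx", "fy", "cx", "cy" (pixels), "dist_coeffs" ([k1, k2, p1, p2, k3] as OpenCV has them; the pictures are not rectified), "pose" (4x4, takes a point from camera to world coordinates). Camera axes: x right, y down, z forward; pixel columns grow to the right and rows downward; lengths in mm; the calibration is good to about 2 mm. A picture is of the moment at which its call begins. camera_params takes no time and is no camera call.
- r.hand_in(): hands the job in; it is judged then, once.
The state is a dict: "time": time; "joint_pos": joint angles; "qd": joint speeds; "joint_efforts": joint torques, N m; "tool_pos": TCP position; "tcp_rot": TCP orientation; "ft_force": force on the tool from outside, world axes, zero at the start; "wrist_torque": the same for the moment, N m; "finger_gap": finger opening in mm; "grip_force": force on a finger pad.
Only numpy, scipy, OpenCV 4.12 (cv2) and the standard library are available. Lean on these libraries where they do the work, as an engineer would, in place of code of your own. Each camera call takes 0.05 s, during which the arm holds its last target. There are 200 camera calls.

## Working session

There is one attempt and no reset: what is moved stays moved. The work goes in short steps, Python scripts to look and compute and a tool call to move; the robot and the scene stay as the last step left them, time stands still between calls to the robot, and variables do not carry over. Pictures are saved under pics/ and viewed, at most 10 in all, crops included, and the job is handed in when it is done.

Besides the shell and the picture viewer there is one more tool, called after "Call:" as name(argument=value, ...) on one line, values as JSON. jog_arm: Moves the arm, as the interface text tells. Its arguments: {"type":"object","properties":{"rows":{"type":"array"},"grip":{"type":"number"},"force":{"type":"number"}},"required":["rows"]}

```bash
mkdir -p pics
cat > h.py <<'E'
import numpy as np, cv2
from bench import r
def grab(n,tag):
    p,d=r.snapshot(n); np.savez(f'{tag}.npz',p=p,d=d); cv2.imwrite(f'pics/{tag}.png',p); return p,d
def cloud(n,d):
    c=r.camera_params(n); K=np.array([[c['fx'],0,c['cx']],[0,c['fy'],c['cy']],[0,0,1.]])
    v,u=np.mgrid[0:d.shape[0],0:d.shape[1]]
    n_=cv2.undistortPoints(np.stack([u,v],-1).reshape(-1,1,2).astype(np.float32),K,np.array(c['dist_coeffs'],float)).reshape(d.shape+(2,))
    P=np.dstack([n_[...,0]*d,n_[...,1]*d,d]); T=np.array(c['pose']); W=P@T[:3,:3].T+T[:3,3]; W[d<=0]=np.nan; return W
E
python3 - <<'E'
from h import *
for n in('side','top'):
    p,d=grab(n,n+'0'); c=r.camera_params(n); print(n,np.round(np.array(c['pose']),3).tolist(),c['fx'],c['dist_coeffs'])
print(r.sense())
E
```

```text
side [[-0.945, -0.23, 0.232, 352.342], [-0.326, 0.639, -0.696, 839.308], [0.012, -0.734, -0.679, 883.931], [0.0, 0.0, 0.0, 1.0]] 418.8305858317848 [-0.01773787  0.          0.          0.          0.        ]
top [[-0.035, -0.979, 0.198, 374.759], [-0.999, 0.035, -0.003, 104.93], [-0.004, -0.198, -0.98, 1273.983], [0.0, 0.0, 0.0, 1.0]] 407.26150906550635 [-0.00366668  0.          0.          0.          0.        ]
{'time': 0.1, 'joint_pos': array([-7.51939659e+01,  7.51198753e+00,  8.53227154e+01,  1.01813287e-03,
        8.72631506e+01, -4.89277049e+00]), 'qd': array([ 0.06714661, -0.01590834, -0.32987165, -0.08647918, -0.02472198,
        0.01171831]), 'joint_efforts': array([ 2.34022038e-03, -5.70950675e+01, -5.01942873e+01, -1.64585613e-04,
        8.00188689e-03,  1.45262140e-05]), 'tool_pos': array([ 202.1466431 , -564.38878995,  230.33987755]), 'tcp_rot': array([-1.79902590e+02, -9.35922410e-03,  1.96987472e+01]), 'ft_force': array([ 1.12800422,  0.08738808, -0.23558905]), 'wrist_torque': array([ 0.0150334 , -0.00445454, -0.04934757]), 'grip_force': 0.0, 'finger_gap': 85.35442243265986}
```

View pics/side0.png

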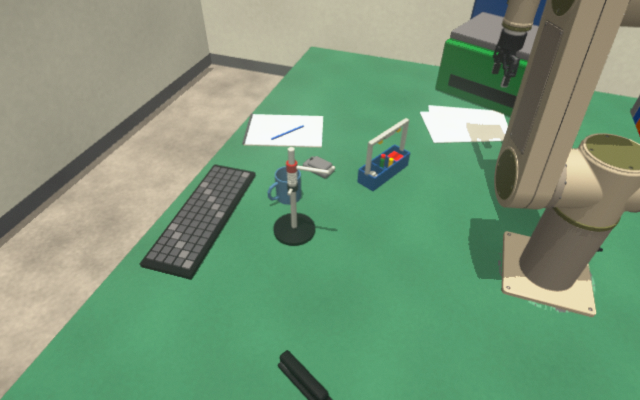

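View pics/top0.png

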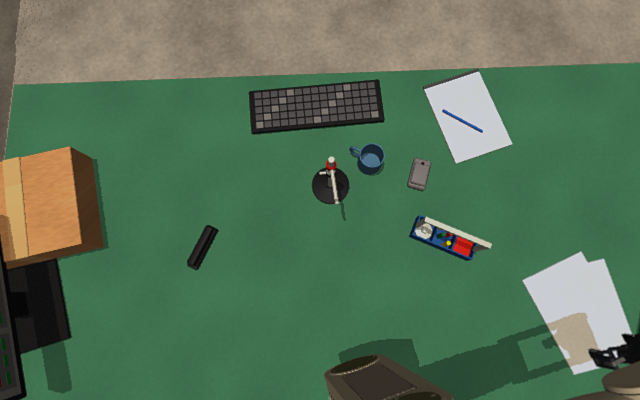

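The side view shows the stand at (294,230) with its peg going right to (333,171), and the caddy at (385,165). In the top view the stand is at (331,184), the weight at (424,230) (the +y end of the caddy), and the eraser at (463,245).

Run:
```python
from h import *
for n in('top','side'):
    z=np.load(n+'0.npz'); p,d=z['p'].astype(int),z['d']; W=cloud(n,d)
    b,g,rr=p[...,0],p[...,1],p[...,2]
    X,Y,Z=W[...,0],W[...,1],W[...,2]
    def show(name,m):
        if m.sum()>3:
            q=W[m]; print(n,name,m.sum(),'med',np.round(np.nanmedian(q,0)),'lo',np.round(np.nanpercentile(q,3,axis=0)),'hi',np.round(np.nanpercentile(q,97,axis=0)))
    roiC=np.zeros(d.shape,bool); roiS=roiC.copy()
    if n=='top': roiC[205:270,400:500]=1; roiS[145:225,305:350]=1
    else: roiC[110:195,350:420]=1; roiS[140:245,270:340]=1
    bar=roiC&(Z>150)&(Z<185); show('bar',bar)
    q=W[bar][:,:2]; q=q[~np.isnan(q).any(1)]; c,s,a=cv2.minAreaRect(q.astype(np.float32)); print('rect',np.round(c,1),np.round(s,1),round(a,2))
    x=cv2.fitLine(q.astype(np.float32),cv2.DIST_HUBER,0,.01,.01).ravel(); print('line',np.round(x,3),np.degrees(np.arctan2(x[1],x[0])))
    show('red eraser',roiC&(rr>150)&(g<60)&(b<60)&(Z<80))
    show('blue',roiC&(b>90)&(rr<60)&(g<90)&(Z<70))
    show('collar',roiS&(rr>130)&(g<60)&(b<60))
    show('posttop',roiS&(Z>275)); show('foot',roiS&(p.max(-1)<45)&(Z<40))
    peg=roiS&(Z>195)&(Z<275)&(rr>110)&(g>100); show('peg',peg)
    ys,xs=np.where(roiS&(Z>195)); 
    o=np.argsort(-W[ys,xs][:,2])
    for i in range(0,len(ys),max(1,len(ys)//28)): print(xs[i],ys[i],np.round(W[ys[i],xs[i]]),p[ys[i],xs[i]])
```

```text
top bar 446 med [ 493. -255.  169.] lo [ 454. -338.  156.] hi [ 533. -174.  173.]
rect [ 494.4 -256.6] [190.6  15.4] 64.94
line [ 4.24000e-01  9.06000e-01  4.93496e+02 -2.55330e+02] 64.92277
top red eraser 232 med [ 467. -312.   35.] lo [ 445. -335.   31.] hi [ 491. -285.   40.]
top blue 264 med [ 491. -250.   43.] lo [ 432. -333.   -1.] hi [ 557. -165.   58.]
top collar 27 med [670.  90. 243.] lo [666.  73. 240.] hi [685.  95. 246.]
top posttop 35 med [676.  82. 284.] lo [670.  77. 280.] hi [684.  90. 288.]
top foot 604 med [679.  82.  13.] lo [632.  29.   7.] hi [723. 134.  19.]
top peg 120 med [620.  76. 236.] lo [573.  69. 231.] hi [663.  84. 251.]
329 157 [685.  87. 283.] [145 167 150]
332 158 [681.  79. 284.] [192 210 210]
329 160 [676.  87. 284.] [193 208 206]
330 161 [673.  85. 286.] [192 211 206]
329 162 [671.  87. 284.] [103 112 107]
328 163 [674.  90. 264.] [ 47  54 105]
327 164 [678.  92. 244.] [ 11  18 179]
326 165 [675.  95. 244.] [ 30  44 167]
335 165 [675.  71. 243.] [ 10  16 118]
334 166 [672.  74. 241.] [ 10  14 130]
333 167 [670.  77. 242.] [ 11  17 135]
332 168 [6
[... 1638 characters left out ...]
90 167 [676.  97. 242.] [ 57  68 126]
306 167 [641.  80. 239.] [215 228 228]
292 168 [673.  94. 238.] [ 60  68 121]
308 168 [636.  79. 237.] [224 238 238]
287 169 [686.  95. 232.] [ 60  67 114]
304 169 [644.  85. 235.] [167 186 182]
320 169 [605.  77. 240.] [204 222 223]
292 170 [673.  94. 232.] [ 58  67 120]
315 170 [617.  80. 236.] [210 226 225]
331 170 [577.  78. 246.] [131 147 145]
315 171 [617.  80. 233.] [152 167 166]
331 171 [577.  77. 242.] [115 129 125]
323 172 [597.  77. 233.] [167 185 184]
295 173 [669.  83. 215.] [134 148 150]
295 174 [668.  86. 214.] [147 163 160]
293 176 [673.  90. 209.] [143 159 158]
289 178 [684.  90. 200.] [142 158 156]
291 180 [678.  92. 196.] [140 155 153]
```

Run:
```python
from h import *
z=np.load('top0.npz'); p,d=z['p'].astype(int),z['d']; W=cloud('top',d); X,Y,Z=W[...,0],W[...,1],W[...,2]
b,g,rr=p[...,0],p[...,1],p[...,2]
m=np.zeros(d.shape,bool); m[138:180,345:390]=1; mm=m&(Z>80)&(Z<97); q=W[mm]
print('mug rim',mm.sum(),np.round(q.min(0)),np.round(q.max(0)),cv2.minEnclosingCircle(q[:,:2].astype(np.float32)))
m=np.zeros(d.shape,bool); m[150:200,400:440]=1; mm=m&(Z>12)&(Z<60); q=W[mm]; print('mouse',np.round(np.percentile(q,[2,50,98],axis=0)))
for n,roi in(('top',(145,225,305,350)),('side',(140,245,270,340))):
    z=np.load(n+'0.npz'); p,d=z['p'],z['d']; W=cloud(n,d); m=np.zeros(d.shape,bool); m[roi[0]:roi[1],roi[2]:roi[3]]=1
    q=W[m&(W[...,2]>226)&(W[...,2]<255)&(W[...,0]<655)&(W[...,0]>584)]; f=np.polyfit(q[:,0]-678,q[:,1],1); print(n,len(q),'peg',f,np.median(q[:,2]),'zmax pct',np.percentile(q[:,2],[5,50,90]))
    c=r.camera_params(n)['pose']; c=np.array(c)[:3,3];
```

```text
mug rim 145 [709. -84.  80.] [787.  -6.  94.] ((749.0470581054688, -43.80193328857422), 41.420711517333984)
mouse [[ 654. -236.   14.]
 [ 699. -199.   29.]
 [ 750. -168.   36.]]
top 98 peg [ 0.10032229 82.46166004] 235.19302493762234 zmax pct [231.46989673 235.19302494 237.63410372]
side 116 peg [ 0.10033554 84.56760706] 236.41619793367875 zmax pct [230.85707164 236.41619793 239.21105914]
```

Call:
jog_arm(rows=[[[20,-11,0],[0,0,-0.03]],[[60,-34,0],[0,0,-0.11]],[[107,-61,0],[0,0,-0.2]],[[154,-87,0],[0,0,-0.28]],[[200,-113,0],[0,0,-0.37]],[[246,-139,0],[0,0,-0.45]],[[292,-165,0],[0,0,-0.54]],[[338,-191,0],[0,0,-0.62]],[[380,-215,0],[0,0,-0.7]],[[410,-232,0],[0,0,-0.75]]], grip=50)

```text
time: 1.1
tool_pos: [509.5, -208.0, 231.0]
tcp_rot: [-180.0, 0.0, 62.8]
ft_force: [0.5, -1.4, 1.1]
finger_gap: 49.9
grip_force: 0.0
```

Call:
jog_arm(rows=[[[0,0,0],[0,0,0]],[[0,0,0],[0,0,0]],[[0,0,0],[0,0,0]]])

```text
time: 1.4
tool_pos: [508.1, -210.4, 230.9]
tcp_rot: [-180.0, 0.0, 62.6]
ft_force: [0.0, -0.4, -0.8]
finger_gap: 49.8
grip_force: 0.0
```

```bash
cat >> h.py <<'E'
from scipy.spatial.transform import Rotation as Rn
def to(pos,yaw):
    s=r.sense(); R=Rn.from_euler('xyz',s['tcp_rot'],degrees=True); G=Rn.from_euler('xyz',[180,0,yaw],degrees=True)
    print('pose',np.round(s['tool_pos'],1),np.round(s['tcp_rot'],2),'t',s['time'],'F',np.round(s['ft_force'],2),'M',np.round(s['wrist_torque'],3),'gap',s['finger_gap'],'grip',s['grip_force'])
    print('shift',np.round(R.inv().apply(np.array(pos)-s['tool_pos']),1),'turn',np.round((R.inv()*G).as_rotvec(),4))
E
python3 - <<'E'
from h import *
to([525.1,-191.6,220],65)
E
```

```text
pose [ 508.1 -210.4  230.9] [-1.7995e+02  3.0000e-02  6.2630e+01] t 1.4 F [ 0.   -0.37 -0.8 ] M [ 0.031 -0.021 -0.028] gap 49.792097623513214 grip 0.0
shift [24.5  6.5 10.9] turn [-0.0009  0.0005 -0.0413]
```

Call:
jog_arm(rows=[[[12,3,5],[0,0,-0.02]],[[24.5,6.5,12],[0,0,-0.041]],[[24.5,6.5,30],[0,0,-0.041]],[[24.5,6.5,48],[0,0,-0.041]],[[24.5,6.5,62],[0,0,-0.041]],[[24.5,6.5,74],[0,0,-0.041]],[[24.5,6.5,81],[0,0,-0.041]],[[24.5,6.5,85],[0,0,-0.041]],[[24.5,6.5,85],[0,0,-0.041]],[[24.5,6.5,85],[0,0,-0.041]]])

```text
time: 2.4
tool_pos: [526.1, -191.3, 147.0]
tcp_rot: [179.9, -0.0, 65.0]
ft_force: [0.9, -0.3, -0.4]
finger_gap: 49.9
grip_force: 0.0
```

Run:
```python
from h import *
to([525.1,-191.6,146],65)
p,d=grab('side','side1'); cv2.imwrite('pics/s1c.png',cv2.resize(p[60:210,300:460],None,fx=4,fy=4,interpolation=cv2.INTER_CUBIC))
```

```text
pose [ 526.1 -191.3  147. ] [179.94  -0.    65.01] t 2.4 F [ 0.87 -0.32 -0.36] M [ 0.     0.038 -0.009] gap 49.94032187687935 grip 0.0
shift [-0.7 -0.8  1. ] turn [ 0.0011 -0.      0.0002]
```

View pics/s1c.png

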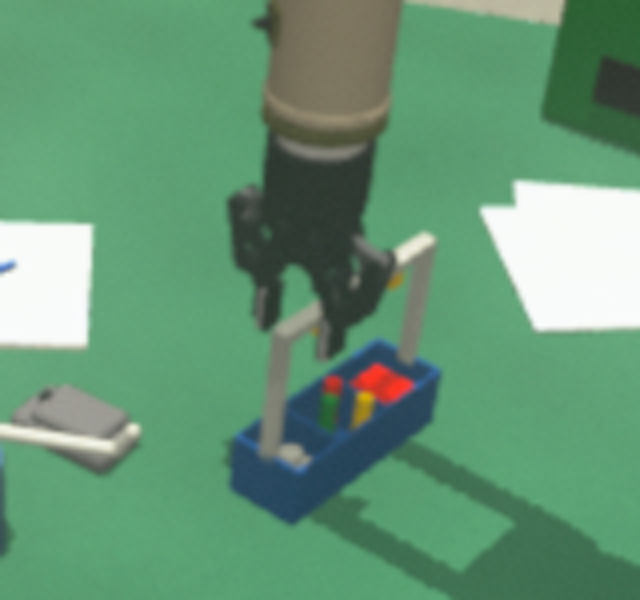

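The fingers straddle the bar on the bare section next to the weight-side leg (crop ~(290,320)). I'll close them now.

Call:
jog_arm(rows=[[[0,0,0],[0,0,0]],[[0,0,0],[0,0,0]],[[0,0,0],[0,0,0]],[[0,0,0],[0,0,0]],[[0,0,0],[0,0,0]],[[0,0,0],[0,0,0]],[[0,0,0],[0,0,0]],[[0,0,0],[0,0,0]]], grip=0, force=110)

```text
time: 3.25
tool_pos: [526.1, -191.2, 147.0]
tcp_rot: [179.9, -0.0, 65.0]
ft_force: [-2.0, 1.3, 5.1]
finger_gap: 11.9
grip_force: 107.6
```

Call:
jog_arm(rows=[[[0,0,-1],[0,0,0]],[[0,0,-3],[0,0,0]],[[0,0,-6],[0,0,0]],[[0,0,-9],[0,0,0]],[[0,0,-13],[0,0,0]],[[0,0,-18],[0,0,0]],[[0,0,-23],[0,0,0]],[[0,0,-27],[0,0,0]],[[0,0,-29],[0,0,0]],[[0,0,-30],[0,0,0]]])

```text
time: 4.25
tool_pos: [525.9, -191.2, 176.7]
tcp_rot: [180.0, -0.0, 65.0]
ft_force: [0.4, -0.3, -5.2]
finger_gap: 11.7
grip_force: 107.4
```

Run:
```python
from h import *
to([525.1,-191.6,266],95.7)
z=np.load('side0.npz')['d']; 
p,d=grab('side','side2'); W=cloud('side',d); m=np.zeros(d.shape,bool); m[100:200,345:425]=1
b,g,rr=[p[...,i].astype(int) for i in range(3)]
q=W[m&(b>90)&(rr<60)&(g<90)]; print(np.round(np.nanpercentile(q,[3,50,97],axis=0)))
cv2.imwrite('pics/s2c.png',cv2.resize(p[60:210,300:460],None,fx=4,fy=4,interpolation=cv2.INTER_CUBIC))
```

```text
pose [ 525.9 -191.2  176.7] [179.97  -0.    65.02] t 4.25 F [ 0.45 -0.34 -5.22] M [ 0.173 -0.097  0.071] gap 11.745893533461995 grip 107.36187815666199
shift [ -0.7  -0.5 -89.3] turn [ 6.000e-04  1.000e-04 -5.355e-01]
[[ 433. -346.   34.]
 [ 512. -204.   70.]
 [ 560. -157.   86.]]
```

View pics/s2c.png

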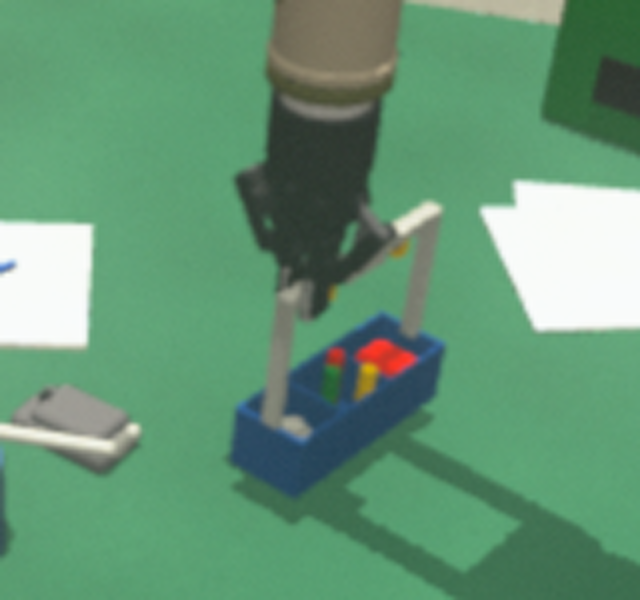

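Caddy is held level and clear of the desk, load about 5.2 N. Next I'll lift further and carry it.

Call:
jog_arm(rows=[[[0,0,-3],[0,0,0]],[[0,0,-9],[0,0,0]],[[0,0,-18],[0,0,0]],[[0,0,-30],[0,0,0]],[[0,0,-43],[0,0,0]],[[0,0,-56],[0,0,0]],[[0,0,-69],[0,0,0]],[[0,0,-80],[0,0,0]],[[0,0,-87],[0,0,0]],[[0,0,-90],[0,0,0]]])

```text
time: 5.3
tool_pos: [526.1, -191.3, 267.5]
tcp_rot: [179.9, 0.0, 65.0]
ft_force: [-0.2, -0.6, -4.9]
finger_gap: 11.7
grip_force: 107.4
```

Call:
jog_arm(rows=[[[3,-1.4,0],[0,0,-0.005]],[[10,-4.7,0],[0,0,-0.02]],[[21,-9.9,0],[0,0,-0.04]],[[36,-17,0],[0,0,-0.07]],[[53,-25,0],[0,0,-0.105]],[[70,-33,0],[0,0,-0.14]],[[87,-41,0],[0,0,-0.175]],[[104,-49,0],[0,0,-0.21]],[[121,-57,0],[0,0,-0.24]],[[138,-65,0],[0,0,-0.275]]])

```text
time: 6.3
tool_pos: [524.6, -36.3, 266.1]
tcp_rot: [-180.0, -0.0, 81.0]
ft_force: [-0.2, -0.2, -5.4]
finger_gap: 11.8
grip_force: 107.4
```

Run:
```python
from h import *
to([524.7,108,267],95.7)
```

```text
pose [524.6 -36.3 266.1] [-1.7998e+02 -2.0000e-02  8.0990e+01] t 6.3 F [-0.2  -0.17 -5.45] M [ 0.184 -0.063 -0.069] gap 11.838149691157524 grip 107.41482853889465
shift [142.5 -22.5  -0.9] turn [-0.0003 -0.0004 -0.2567]
```

Call:
jog_arm(rows=[[[16,-2.5,0],[0,0,-0.03]],[[32,-5,0],[0,0,-0.06]],[[48,-7.6,0],[0,0,-0.09]],[[64,-10,0],[0,0,-0.12]],[[80,-12.6,0],[0,0,-0.15]],[[96,-15.2,0],[0,0,-0.18]],[[111,-17.5,0],[0,0,-0.21]],[[125,-19.7,0],[0,0,-0.235]],[[136,-21.5,0],[0,0,-0.25]],[[142,-22.5,0],[0,0,-0.257]]])

```text
time: 7.3
tool_pos: [525.5, 106.5, 266.2]
tcp_rot: [-180.0, -0.0, 95.6]
ft_force: [0.6, 0.7, -5.0]
finger_gap: 11.2
grip_force: 107.4
```

Call:
jog_arm(rows=[[[0,0,0],[0,0,0]],[[0,0,0],[0,0,0]],[[0,0,0],[0,0,0]]])

```text
time: 7.6
tool_pos: [525.7, 104.6, 266.3]
tcp_rot: [-180.0, 0.0, 95.4]
ft_force: [0.8, 0.2, -4.4]
finger_gap: 11.6
grip_force: 107.4
```

Run:
```python
from h import *
to([524.7,108,267],95.7)
for n,(a,b,c,e) in (('top',(130,290,260,440)),('side',(80,250,230,420))):
    p,d=grab(n,n+'3'); cv2.imwrite(f'pics/{n}3c.png',cv2.resize(p[a:b,c:e],None,fx=4,fy=4)[:600,:800])
```

```text
pose [525.7 104.6 266.3] [-1.7999e+02  2.0000e-02  9.5450e+01] t 7.6 F [ 0.76  0.18 -4.37] M [ 0.192  0.032 -0.056] gap 11.615227978138314 grip 107.42537498474121
shift [ 3.5 -0.7 -0.7] turn [-0.0001  0.0003 -0.0044]
```

View pics/top3c.png

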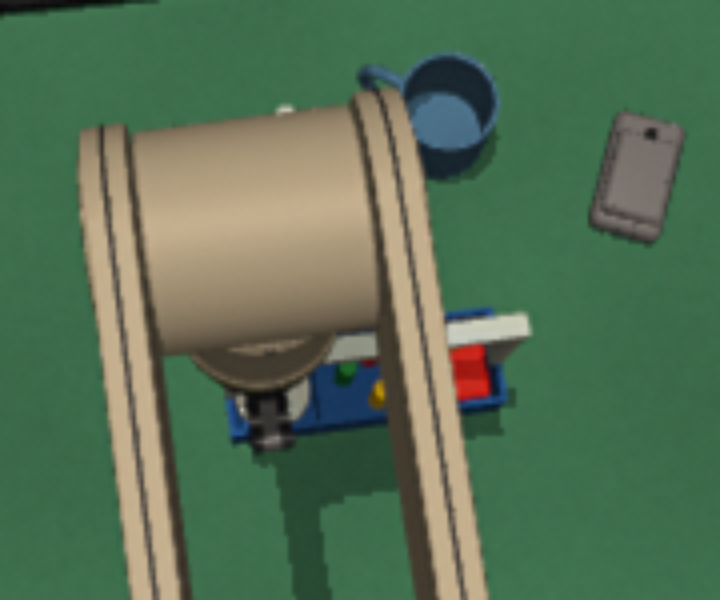

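View pics/side3c.png

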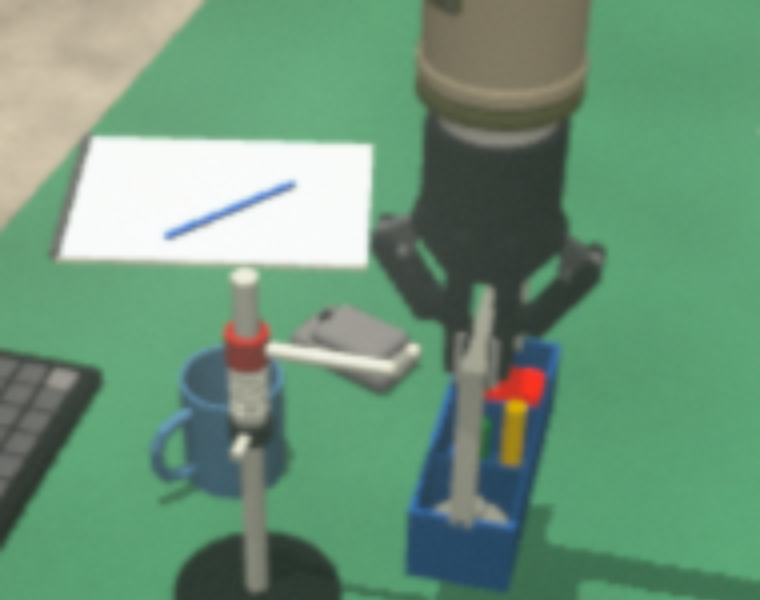

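The top view has the arm over the peg, but both tray ends (crop x 229–505) and the eraser end of the bar (530,325) show. The side view shows the caddy level, in front of the peg tip at crop (415,350). I'll measure the notch against the peg.

Run:
```python
from h import *
for n,(a,b,c,e) in (('top',(190,250,305,400)),('side',(140,235,325,375))):
    z=np.load(n+'3.npz'); p,d=z['p'].astype(int),z['d']; W=cloud(n,d); B,G,R=p[...,0],p[...,1],p[...,2]
    m=np.zeros(d.shape,bool); m[a:b,c:e]=1
    t=np.radians(95.45); u=np.array([np.cos(t),np.sin(t)]); v=np.array([u[1],-u[0]])
    bl=m&(B>75)&(R<60)&(B>G+25); q=W[bl]; q=q[~np.isnan(q).any(1)]
    rim=q[(q[:,2]>168)&(q[:,2]<182)]
    print(n,'blue',len(q),'rim',len(rim),'z',np.percentile(q[:,2],[2,50,98]).round(1))
    tt=lambda k:(np.round(np.percentile(k[:,:2]@u,[0,2,5,50,95,98,100]),1),np.round(np.percentile(k[:,:2]@v,[0,2,5,50,95,98,100]),1))
    print(' rim u,v',*tt(rim)); rc=cv2.minAreaRect(rim[:,:2].astype(np.float32)); print(rc)
    bar=W[m&(W[...,2]>278)&(W[...,2]<300)&(R>110)&(abs(R-B)<50)]; 
    if len(bar)>3: print(' bar',len(bar),*tt(bar),np.median(bar[:,2]))
    s=r.sense()['tool_pos']; print(' tcp u,v',s[:2]@u,s[:2]@v)
    for f in((0.1003,82.46),(0.1003,84.57)): print(' peg u at x=613',np.array([613,f[1]+f[0]*(613-678)])@u,'at this TCP x')
```

```text
top blue 267 rim 90 z [116.1 123.9 175.1]
 rim u,v [-110.6 -109.8 -109.1  -21.1   76.4   77.3   77.9] [499.  499.4 499.6 502.6 563.4 563.9 564.8]
((529.8761596679688, 34.43482971191406), (65.6222152709961, 188.66067504882812), 6.324831485748291)
 bar 178 [-112.2 -111.2 -109.2  -74.9    5.1    8.2   11.1] [524.8 525.1 525.6 531.9 538.2 538.7 538.9] 286.8387237421033
 tcp u,v 54.213645856417735 533.2403264373144
 peg u at x=613 17.376264624338873 at this TCP x
 peg u at x=613 19.47672628606896 at this TCP x
side blue 557 rim 170 z [124.9 159.3 176.8]
 rim u,v [-113.4 -110.2 -107.7   37.4   79.3   80.1   81.2] [499.1 499.5 499.8 515.4 562.9 563.6 564.2]
((530.6969604492188, 34.44120788574219), (65.02438354492188, 194.69586181640625), 5.34657621383667)
 bar 137 [-0.3  4.6  8.  63.2 78.1 78.8 79.6] [522.8 523.4 525.2 534.3 541.3 543.7 544.2] 290.41001733827216
 tcp u,v 54.213645856417735 533.2403264373144
 peg u at x=613 17.376264624338873 at this TCP x
 peg u at x=613 19.47672628606896 at this TCP x
```

Call:
jog_arm(rows=[[[1.4,1,0],[0,0,-0.002]],[[2.7,3,0],[0,0,-0.005]],[[2.7,8,0],[0,0,-0.005]],[[2.7,14,0],[0,0,-0.005]],[[2.7,21,0],[0,0,-0.005]],[[2.7,28,0],[0,0,-0.005]],[[2.7,34,0],[0,0,-0.005]],[[2.7,39,0],[0,0,-0.005]],[[2.7,43,0],[0,0,-0.005]],[[2.7,45,0],[0,0,-0.005]]])

```text
time: 8.7
tool_pos: [570.5, 112.3, 266.2]
tcp_rot: [-180.0, -0.0, 95.8]
ft_force: [0.8, 0.3, -4.7]
finger_gap: 11.8
grip_force: 107.4
```

Run:
```python
from h import *
to([600.8,114.5,266.3],95.73)
p,d=grab('side','side4'); cv2.imwrite('pics/side4c.png',cv2.resize(p[80:230,230:420],None,fx=4,fy=4,interpolation=cv2.INTER_CUBIC))
```

```text
pose [570.5 112.3 266.2] [-179.99   -0.     95.79] t 8.7 F [ 0.79  0.27 -4.68] M [ 0.229  0.041 -0.016] gap 11.779993467379779 grip 107.43290305137634
shift [-0.8 30.4 -0.2] turn [-0.0002 -0.      0.001 ]
```

View pics/side4c.png

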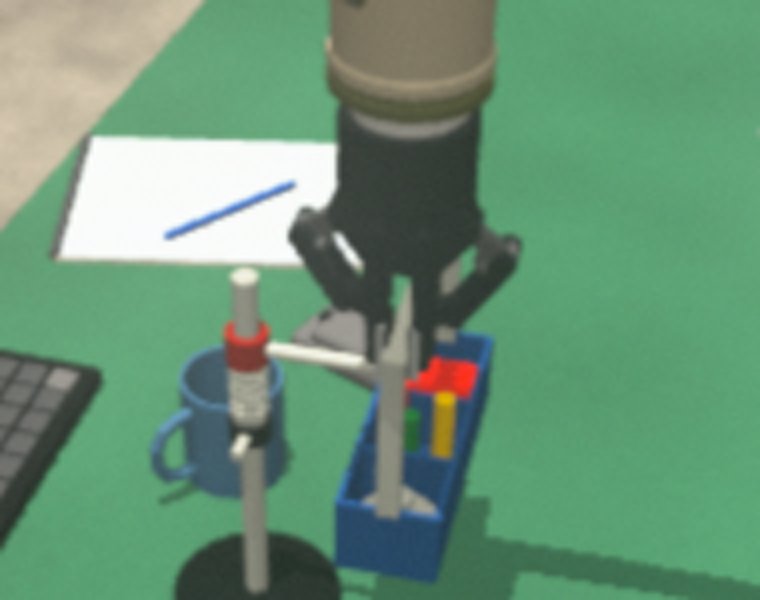

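The peg (crop (270,348)→(370,365)) runs into the window behind the near leg with no contact force. I'll go in the rest of the way, then down.

Call:
jog_arm(rows=[[[-0.2,2,0],[0,0,0]],[[-0.5,6,0],[0,0,0.001]],[[-0.8,11,0],[0,0,0.001]],[[-0.8,17,0],[0,0,0.001]],[[-0.8,22,0],[0,0,0.001]],[[-0.8,26,0],[0,0,0.001]],[[-0.8,29,0],[0,0,0.001]],[[-0.8,30.4,0],[0,0,0.001]],[[-0.8,30.4,0],[0,0,0.001]],[[-0.8,30.4,0],[0,0,0.001]]])

```text
time: 9.75
tool_pos: [600.4, 114.5, 266.2]
tcp_rot: [-180.0, -0.0, 95.7]
ft_force: [-0.4, 0.3, -4.7]
finger_gap: 11.7
grip_force: 107.4
```

Call:
jog_arm(rows=[[[0,0,1],[0,0,0]],[[0,0,4],[0,0,0]],[[0,0,8],[0,0,0]],[[0,0,12],[0,0,0]],[[0,0,16],[0,0,0]],[[0,0,19],[0,0,0]],[[0,0,22],[0,0,0]],[[0,0,24],[0,0,0]],[[0,0,25],[0,0,0]],[[0,0,25],[0,0,0]]])

```text
time: 10.75
tool_pos: [600.4, 114.5, 241.2]
tcp_rot: [-180.0, -0.0, 95.7]
ft_force: [0.6, -0.5, -4.8]
finger_gap: 11.6
grip_force: 107.4
```

Run:
```python
from h import *
to([600.8,114.5,226],95.73)
```

```text
pose [600.4 114.5 241.2] [-179.99   -0.     95.73] t 10.75 F [ 0.56 -0.5  -4.75] M [0.194 0.045 0.011] gap 11.60314159682997 grip 107.44054555892944
shift [-0.   0.4 15.2] turn [-0.0001 -0.     -0.    ]
```

Call:
jog_arm(rows=[[[0,0,2],[0,0,0]],[[0,0,4],[0,0,0]],[[0,0,6],[0,0,0]],[[0,0,8],[0,0,0]],[[0,0,10],[0,0,0]],[[0,0,12],[0,0,0]],[[0,0,12],[0,0,0]],[[0,0,12],[0,0,0]]])

```text
time: 11.55
tool_pos: [600.5, 114.5, 229.3]
tcp_rot: [-180.0, -0.0, 95.7]
ft_force: [1.2, -0.4, -5.4]
finger_gap: 11.3
grip_force: 108.0
```

Call:
jog_arm(rows=[[[0,0,1],[0,0,0]],[[0,0,2],[0,0,0]],[[0,0,3],[0,0,0]],[[0,0,4],[0,0,0]],[[0,0,5],[0,0,0]],[[0,0,6],[0,0,0]],[[0,0,7],[0,0,0]],[[0,0,8],[0,0,0]],[[0,0,8],[0,0,0]],[[0,0,8],[0,0,0]]])

```text
time: 12.55
tool_pos: [600.5, 114.5, 221.4]
tcp_rot: [180.0, -0.0, 95.7]
ft_force: [-0.4, -0.1, -3.1]
finger_gap: 11.7
grip_force: 108.8
```

Run:
```python
from h import *
to([600.8,114.5,211],95.73)
p,d=grab('side','side5'); cv2.imwrite('pics/side5c.png',cv2.resize(p[100:220,260:400],None,fx=5,fy=5,interpolation=cv2.INTER_CUBIC))
W=cloud('side',d); m=np.zeros(d.shape,bool); m[140:245,270:340]=1
B,G,R=[p[...,i].astype(int) for i in range(3)]
for f,nm in((W,'now'),):
    q=W[m&(R>G+60)&(R>110)&(W[...,0]>660)]; print('collar z',np.percentile(q[:,2],[2,50,98]).round(1))
z=np.load('side0.npz'); W0=cloud('side',z['d']); p0=z['p'].astype(int); q=W0[m&(p0[...,2]>p0[...,1]+60)&(p0[...,2]>110)&(W0[...,0]>660)]; print('collar z0',np.percentile(q[:,2],[2,50,98]).round(1))
```

```text
pose [600.5 114.5 221.4] [179.99  -0.    95.73] t 12.55 F [-0.39 -0.13 -3.11] M [0.109 0.055 0.034] gap 11.689594516367405 grip 108.83687853813171
shift [-0.   0.3 10.4] turn [ 0.0001 -0.     -0.    ]
collar z [ 44.3 237.8 242.6]
collar z0 [174.2 245.1 248. ]
```

View pics/side5c.png

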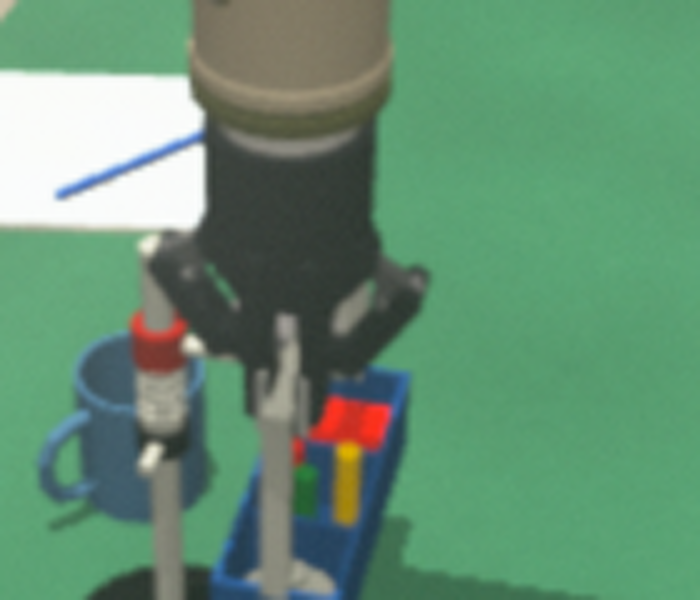

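Contact came at about TCP z 226, as expected for the notch (the middle would be about 230 and the stop about 235). I'll load it slowly.

Call:
jog_arm(rows=[[[0,0,1],[0,0,0]],[[0,0,2],[0,0,0]],[[0,0,3],[0,0,0]],[[0,0,4],[0,0,0]],[[0,0,5],[0,0,0]],[[0,0,6],[0,0,0]],[[0,0,7],[0,0,0]],[[0,0,7],[0,0,0]],[[0,0,7],[0,0,0]],[[0,0,7],[0,0,0]]])

```text
time: 13.6
tool_pos: [600.5, 114.5, 214.5]
tcp_rot: [180.0, -0.0, 95.7]
ft_force: [-0.8, 0.6, -0.9]
finger_gap: 11.5
grip_force: 109.1
```

Run:
```python
from h import *
L=[]
for i in range(5): r.snapshot('side'); s=r.sense(); L.append(np.r_[s['ft_force'],s['wrist_torque']*10,s['tool_pos']])
print(np.mean(L,0).round(2))
```

```text
[-4.0000e-01  2.4000e-01 -1.3000e+00  1.3800e+00  2.1000e-01 -2.2000e-01
  6.0054e+02  1.1450e+02  2.1440e+02]
```

Call:
jog_arm(rows=[[[0,0,1],[0,0,0]],[[0,0,2],[0,0,0]],[[0,0,3],[0,0,0]],[[0,0,3.5],[0,0,0]],[[0,0,3.5],[0,0,0]],[[0,0,3.5],[0,0,0]],[[0,0,3.5],[0,0,0]]])

```text
time: 14.55
tool_pos: [600.6, 114.5, 210.9]
tcp_rot: [180.0, -0.0, 95.7]
ft_force: [-0.5, 0.8, -0.4]
finger_gap: 11.7
grip_force: 109.3
```

Run:
```python
from h import *
L=[]
for i in range(12): r.snapshot('side'); s=r.sense(); L.append(np.r_[s['ft_force'],s['wrist_torque']*10,s['tool_pos']])
print(np.mean(L,0).round(2),np.std(L,0).round(2)[:6])
```

```text
[-1.3000e-01  6.9000e-01 -1.3000e-01  1.3700e+00  7.0000e-02 -3.0000e-02
  6.0052e+02  1.1450e+02  2.1084e+02] [0.49 0.35 0.51 0.31 0.42 0.34]
```

Fz is about 0, so the hook carries the whole load. About 0.7 N of side force remains, which I'll relieve with a small shift before opening.

Call:
jog_arm(rows=[[[0.3,0,0],[0,0,0]],[[0.6,0,0],[0,0,0]],[[0.6,0,0],[0,0,0]],[[0.6,0,0],[0,0,0]]])

```text
time: 15.55
tool_pos: [600.5, 114.8, 210.8]
tcp_rot: [-180.0, 0.0, 95.7]
ft_force: [0.6, -1.5, 1.1]
finger_gap: 11.9
grip_force: 109.3
```

Run:
```python
from h import *
L=[]
for i in range(12): r.snapshot('side'); s=r.sense(); L.append(np.r_[s['ft_force'],s['wrist_torque']*10,s['tool_pos']])
print(np.mean(L,0).round(2),np.std(L,0).round(2)[:6])
```

```text
[ 4.9000e-01 -3.0600e+00  3.1000e-01 -4.7200e+00 -9.4000e-01  2.0000e-01
  6.0046e+02  1.1486e+02  2.1080e+02] [0.43 0.56 0.36 0.61 0.29 0.24]
```

Call:
jog_arm(rows=[[[-0.2,0,0],[0,0,0]],[[-0.4,0,0],[0,0,0]],[[-0.4,0,0],[0,0,0]],[[-0.4,0,0],[0,0,0]]])

```text
time: 16.55
tool_pos: [600.4, 114.9, 210.8]
tcp_rot: [-180.0, -0.0, 95.7]
ft_force: [1.6, -2.2, 1.0]
finger_gap: 11.9
grip_force: 109.3
```

Run:
```python
from h import *
L=[]
for i in range(12): r.snapshot('side'); s=r.sense(); L.append(np.r_[s['ft_force'],s['wrist_torque']*10,s['tool_pos']])
print(np.mean(L,0).round(2),np.std(L,0).round(2)[:6])
```

```text
[ 4.8000e-01 -1.1500e+00  1.6000e-01 -1.6800e+00 -7.8000e-01  2.0000e-02
  6.0044e+02  1.1481e+02  2.1080e+02] [0.73 0.48 0.45 0.61 0.33 0.29]
```

Call:
jog_arm(rows=[[[-0.1,0,0],[0,0,0]],[[-0.1,0,0],[0,0,0]],[[-0.1,0,0],[0,0,0]],[[-0.1,0,0],[0,0,0]],[[-0.1,0,0],[0,0,0]]])

```text
time: 17.65
tool_pos: [600.5, 114.7, 210.8]
tcp_rot: [180.0, -0.0, 95.7]
ft_force: [0.4, 0.0, 0.3]
finger_gap: 11.4
grip_force: 109.3
```

Run:
```python
from h import *
L=[]
for i in range(12): r.snapshot('side'); s=r.sense(); L.append(np.r_[s['ft_force'],s['wrist_torque']*10,s['tool_pos']])
print(np.mean(L,0).round(2),np.std(L,0).round(2)[:6],s['time'])
```

```text
[ 2.7000e-01  4.2000e-01  0.0000e+00  1.0100e+00 -3.5000e-01  9.0000e-02
  6.0046e+02  1.1465e+02  2.1080e+02] [0.53 0.33 0.5  0.38 0.29 0.29] 18.25
```

Call:
jog_arm(rows=[[[0,0,0],[0,0,0]],[[0,0,0],[0,0,0]],[[0,0,0],[0,0,0]]], force=60)

```text
time: 18.55
tool_pos: [600.5, 114.6, 210.8]
tcp_rot: [180.0, -0.0, 95.7]
ft_force: [-0.0, 1.1, 0.7]
finger_gap: 11.9
grip_force: 109.3
```

Call:
jog_arm(rows=[[[0,0,0],[0,0,0]],[[0,0,0],[0,0,0]],[[0,0,0],[0,0,0]]], force=20)

```text
time: 18.85
tool_pos: [600.5, 114.6, 210.8]
tcp_rot: [180.0, -0.0, 95.7]
ft_force: [0.9, 1.2, -0.2]
finger_gap: 12.1
grip_force: 109.3
```

Call:
jog_arm(rows=[[[0,0,0],[0,0,0]],[[0,0,0],[0,0,0]],[[0,0,0],[0,0,0]],[[0,0,0],[0,0,0]]], grip=12)

```text
time: 19.25
tool_pos: [600.5, 114.6, 210.8]
tcp_rot: [180.0, -0.0, 95.7]
ft_force: [0.6, 1.4, 0.3]
finger_gap: 12.5
grip_force: 78.7
```

Call:
jog_arm(rows=[[[0,0,0],[0,0,0]],[[0,0,0],[0,0,0]],[[0,0,0],[0,0,0]],[[0,0,0],[0,0,0]]], grip=13)

```text
time: 19.65
tool_pos: [600.5, 114.6, 210.8]
tcp_rot: [180.0, -0.0, 95.7]
ft_force: [0.1, 1.6, -0.1]
finger_gap: 13.1
grip_force: 39.7
```

Call:
jog_arm(rows=[[[0,0,0],[0,0,0]],[[0,0,0],[0,0,0]],[[0,0,0],[0,0,0]],[[0,0,0],[0,0,0]]], grip=14)

```text
time: 20.05
tool_pos: [600.5, 114.4, 210.7]
tcp_rot: [-180.0, 0.0, 95.7]
ft_force: [0.3, -0.1, 0.8]
finger_gap: 14.1
grip_force: 0.2
```

Call:
jog_arm(rows=[[[0,0,0],[0,0,0]],[[0,0,0],[0,0,0]],[[0,0,0],[0,0,0]],[[0,0,0],[0,0,0]]], grip=15)

```text
time: 20.45
tool_pos: [600.5, 114.6, 210.8]
tcp_rot: [180.0, 0.0, 95.7]
ft_force: [-0.1, -0.4, 0.9]
finger_gap: 14.9
grip_force: 0.0
```

Call:
jog_arm(rows=[[[0,0,0],[0,0,0]],[[0,0,0],[0,0,0]],[[0,0,0],[0,0,0]],[[0,0,0],[0,0,0]]], grip=18)

```text
time: 20.85
tool_pos: [600.5, 114.6, 210.8]
tcp_rot: [180.0, -0.0, 95.7]
ft_force: [0.4, -1.0, 0.5]
finger_gap: 17.9
grip_force: 0.0
```

Call:
jog_arm(rows=[[[0,0,0],[0,0,0]],[[0,0,0],[0,0,0]],[[0,0,0],[0,0,0]],[[0,0,0],[0,0,0]]], grip=26)

```text
time: 21.25
tool_pos: [600.5, 114.6, 210.8]
tcp_rot: [180.0, 0.0, 95.7]
ft_force: [0.3, -1.0, -0.3]
finger_gap: 26.2
grip_force: 0.0
```

Call:
jog_arm(rows=[[[0,0,0],[0,0,0]],[[0,0,0],[0,0,0]],[[0,0,0],[0,0,0]],[[0,0,0],[0,0,0]],[[0,0,0],[0,0,0]]], grip=40)

```text
time: 21.75
tool_pos: [600.5, 114.6, 210.8]
tcp_rot: [-180.0, 0.0, 95.7]
ft_force: [-0.1, -0.3, 0.0]
finger_gap: 40.2
grip_force: 0.0
```

Run:
```python
from h import *
to([600.5,114.5,300],95.73)
p,d=grab('side','side6'); cv2.imwrite('pics/side6c.png',cv2.resize(p[100:220,260:400],None,fx=5,fy=5,interpolation=cv2.INTER_CUBIC))
```

```text
pose [600.5 114.6 210.8] [-180.      0.     95.73] t 21.75 F [-0.13 -0.26  0.02] M [-0.017 -0.019 -0.01 ] gap 40.16883522832952 grip 0.0
shift [ -0.1   0.  -89.2] turn [-0.  0. -0.]
```

View pics/side6c.png

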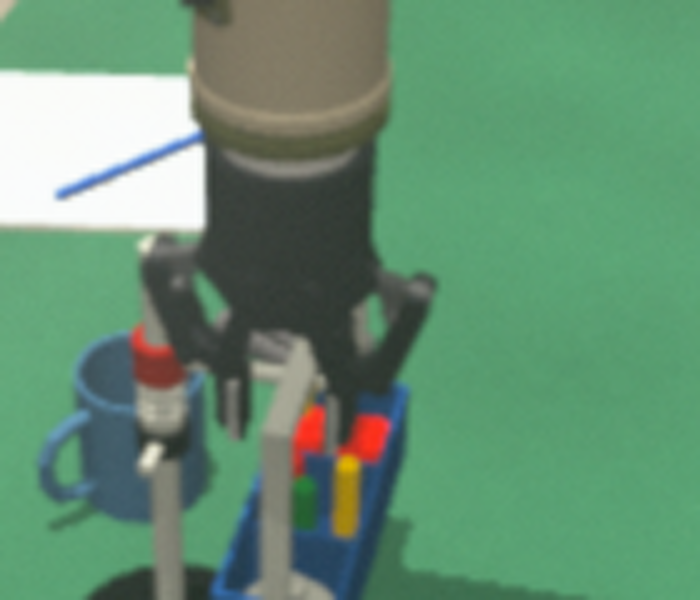

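The fingers are open and clear on both sides of the bar, and the caddy hangs on the peg. I'll retreat straight up.

Call:
jog_arm(rows=[[[0,0,-2],[0,0,0]],[[0,0,-6],[0,0,0]],[[0,0,-12],[0,0,0]],[[0,0,-20],[0,0,0]],[[0,0,-30],[0,0,0]],[[0,0,-45],[0,0,0]],[[0,0,-62],[0,0,0]],[[0,0,-80],[0,0,0]],[[0,0,-92],[0,0,0]],[[0,0,-100],[0,0,0]]])

```text
time: 22.8
tool_pos: [601.0, 114.6, 313.1]
tcp_rot: [179.9, -0.0, 95.7]
ft_force: [0.5, 0.6, 0.2]
finger_gap: 39.9
grip_force: 0.0
```

Call:
jog_arm(rows=[[[0,0,0],[0,0,0]],[[0,0,0],[0,0,0]],[[0,0,0],[0,0,0]],[[0,0,0],[0,0,0]],[[0,0,0],[0,0,0]],[[0,0,0],[0,0,0]],[[0,0,0],[0,0,0]],[[0,0,0],[0,0,0]]])

```text
time: 23.6
tool_pos: [600.5, 114.6, 310.8]
tcp_rot: [-180.0, -0.0, 95.7]
ft_force: [-0.2, -0.3, -0.2]
finger_gap: 39.8
grip_force: 0.0
```

Run:
```python
from h import *
p,d=grab('side','side7'); cv2.imwrite('pics/side7c.png',cv2.resize(p[80:230,250:420],None,fx=4,fy=4,interpolation=cv2.INTER_CUBIC))
W=cloud('side',d); B,G,R=[p[...,i].astype(int) for i in range(3)]
m=np.zeros(d.shape,bool); m[130:235,295:360]=1
q=W[m&(W[...,2]>205)&(W[...,2]<250)&(abs(W[...,0]-603)<25)]; q=q[~np.isnan(q).any(1)]; f=np.polyfit(q[:,1],q[:,2],1); print(len(q),'bar slope',f, np.percentile(q,[2,50,98],axis=0).round(0))
p2,d2=r.snapshot('side'); print('diff',np.abs(p2[120:240,290:360].astype(int)-p[120:240,290:360]).mean(), r.sense()['time'])
```

```text
359 bar slope [-1.32746159e-02  2.30406566e+02] [[582. -46. 208.]
 [601.  80. 234.]
 [624. 139. 238.]]
diff 1.0701984126984128 23.7
```

View pics/side7c.png

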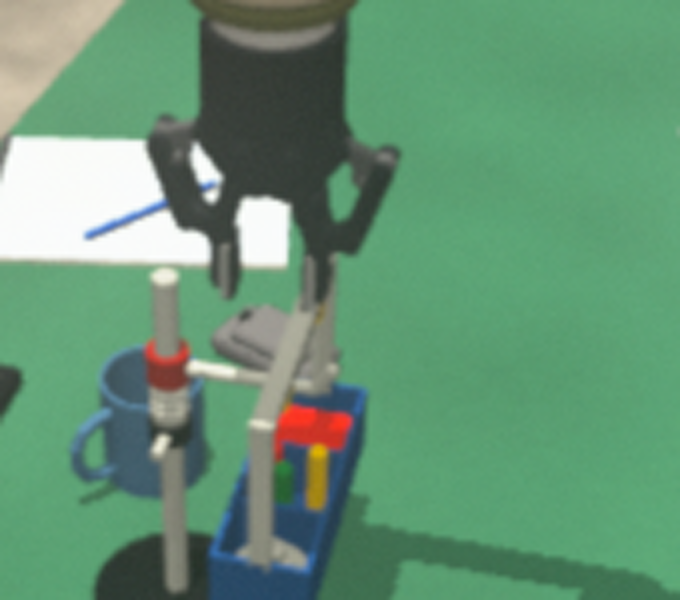

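The caddy hangs level on the peg (crop (280,375)), at rest, with the weight and eraser in their pockets and the gripper clear.

```bash
python3 -c "
from bench import r
print(r.hand_in())"
```

```text
the job is handed in; nothing more can be done
None
```

The caddy hangs level and at rest on the stand's hook by the weight-side notch, with its contents in place and the gripper clear; I handed the job in at about 24 s, and no verdict came back.

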